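# Lay a specimen slide on the stage and slide the lens over it

### The arm

A 6-joint arm with a two-finger parallel gripper is mounted at the origin on the work surface. World frame = base frame: x ahead of the robot, y to its left, z up, the work surface at z = 0. Lengths are in m, angles in degrees, forces in N, time in s.
With the tool pointing down it reaches from about 0.25 to 0.725 m from the base axis. Payload 9.7 kg.
Tool frame: the origin (TCP) lies at the very end of the fingers, on their centre line; the grasp point (between the pads) lies 19 mm behind it; z points along the fingers, y is the line along which they close (so a half turn about z gives the same grasp; the last joint's range is limited). The gripper opens to 85 mm and grips with 20 to 120 N. Pads are 22 mm wide; open, the fingers measure 114 mm over their backs; the gripper's body (76 mm by 85 mm) begins 54 mm behind the grasp point. The pads swing forward as they close: fully open they stand 13 mm farther back than shut.
Start: joints at [-69.786, 4.979, 10.078, 95.1, 0, 90], TCP at [0.19, -0.516, 0.231] pointing down, gripper open.
Joint ranges: [-179.16, 179.16], [-48.56, 103.87], [-65.8, 70.77], [-126.05, 130.52], [-82.76, 87.17], [-180, 180]. Speed limits (degrees/s): [127.2, 127.2, 147.25, 180, 180, 180].

### API

Orientations are given as [roll, pitch, yaw] about the fixed x, y, z axes, in that order (R = Rz(yaw) Ry(pitch) Rx(roll)).
In Python, from workcell import bot gives the robot as it stands.
- The arm moves only by the tool arm_command, never from a script. Its argument "series" is a list of rows, each a list of 4 numbers: the shift along the tool's x, y, z in m, then the turn about the tool's z in rad. A call has exactly 5 rows; each row is the pose to reach, as a shift and turn from the pose commanded when the call began, along the tool's axes at that moment; what a row does not reach only later rows make up. A row lasts 1/10 s, in which the tool goes at most 50 mm and 8.59 degrees, less where a joint would pass 70% of its speed; a pose out of reach is approached as far as the arm can. A call with a gripper value outside its range is refused whole. "hand" is the finger opening in m, from 0 to 0.0854, set as the call begins (left out, the last holds). The fingers move at their own pace and stop on an object; "grip_force" is the grip in N (left out, the last holds). Time passes only in rows, so rows that repeat a pose let the fingers close, or fill a call up. It gives the time, the measured TCP pose, the force, the opening and the grip force at its end, in the units of the state.
- bot.get_obs(): the state, without advancing time (a new reading comes with each control period).
- bot.camera(name): name is "side" or "top"; returns a dict with "color" (384x512x3 uint8, blue, green, red), "camera_matrix" (3x3 intrinsics, pixels), "xyz" and "orientation" of the camera in the world. Camera axes: x right, y up, looking along -z (the intrinsics and any distortion apply to the point x, -y, -z); pixel columns grow to the right and rows downward; lengths in m; the calibration is good to about 2 mm. A picture is of the moment at which its call begins. There is no depth.
- bot.job_done(): hands the job in; it is judged then, once.
Trained networks look in the newest picture that a camera, given by its name, has taken for a name from the list of things; names that differ only in an ending like _2 or _b are one class to them, and where a whole thing is asked for, a point or a joint stands for the part that bears it (a point fixed in the world has none). Each returns a list of dicts, best first, with "confidence" (0 to 1); they miss things now and then, are a little off and sometimes report something else, mostly with a low value. They report only what shows in the picture. A call takes as long as a camera call. They do not tell look-alikes from the thing itself.
- bot.find_in(camera, target): "location" ([column, row] in pixels, amid what is visible of it).
- bot.mark_of(camera, target): "location" ([column, row] in pixels: a listed point, or the origin of a listed thing).
The state is a dict: "time": time; "q": joint angles; "qd": joint speeds; "joint_efforts": joint torques, N m; "ee_pos": TCP position; "tcp_rot": TCP orientation; "wrist_force": force on the tool from outside, world axes, zero at the start; "torque": the same for the moment, N m; "opening": finger opening in m; "grasp_force": force on a finger pad.
Only numpy, scipy, OpenCV 4.12 (cv2) and the standard library are available. Lean on these libraries where they do the work, as an engineer would, in place of code of your own. Each camera call takes 0.05 s, during which the arm holds its last target. There are 200 camera calls.

### The job

Set up the bench magnifier: first lay the long specimen slide (the one with three round windows) flat and lengthwise on the narrow ledge of the raised stage, centred on it. Then slide the lens carrier along its bar, by the upright knob, until the carrier's fin is lined up with the index blade, and let go so that the lens stays there over the slide. Leave the other slide, the jars, the dish and the hand loupe where they are.

Things in the scene. Friction and masses are not known exactly. Their poses are not given: they have to be found in the camera images.
- slide: Long specimen slide, black plastic, 80 x 26 x 8 mm (own x, y, z), with three round windows (16 mm) in a row; about 25 g, loose, lying flat on the table. Origin: centre of its underside; x along its length (either end may lead).
- short_slide: The other slide, to be left alone: black plastic, 50 x 26 x 8 mm, with one square window. Origin: centre of its underside, x along its length. The two slides swap places from start to start.
- stage: Fixed dark steel slide stage. Origin on the table under the middle of its ledge; y along the ledge and parallel to the bar, x towards the bar. Base plate 70 x 70 x 8 mm; a column carries the ledge, a level aluminium strip 60 mm long (y), 16 mm wide (x), 8 mm thick, top at 60 mm height, free below. A flat foot (6 mm high) runs under the bar to the index blade.
- ledge (a point): Centre of the ledge's top face, 60 mm above the table; axes as the stage.
- index (a point): On the index blade, at bar height (130 mm): the middle of the edge facing the bar. The blade is an upright aluminium strip, 4 mm thick along the bar, 12 mm wide, standing to 145 mm height on the far side of the bar (30 to 42 mm from the bar's axis). Axes as the stage.
- rail: Fixed rail: a level round steel bar, 12 mm thick, 420 mm long, its axis 130 mm above the table, on two posts (142 mm high) 200 mm either side of the middle. Origin on the table under the bar's middle; y along the bar, x away from the stage (the ledge lies 120 mm to -x of the bar). Small fixed stop collars (22 mm thick) sit near both ends.
- carrier (a joint): Position of the lens carrier along the bar in m: it slides only along the bar, in the rail's +y as the value grows, 0 (150 mm to -y of the middle) to 0.30, and does not turn. It starts near the low end. Dry friction about 2.5 N holds it wherever it is left.
- lens (a point): Centre of the round lens (frame 66 mm across, 8 mm thick), at bar height, on an arm 120 mm to -x of the bar. It is part of the carrier: an aluminium collar (30 mm diameter, 30 mm long) on the bar with a knob on top, a fin towards the index blade and this lens on the stage side
- knob (a point): Centre of the top face of the carrier's knob, 175 mm above the table: an upright black cylinder, 18 mm diameter, that stands 30 mm clear above the collar (from 145 mm height). Moves with the carrier; axes as the rail.
- fin (a point): Tip of the carrier's fin, a 4 mm thick, 12 mm high aluminium blade that points to the rail's +x at bar height and passes 3 mm short of the index blade; it is in the middle of the carrier, 27 mm to +x of the bar's axis. Lined up: fin and index at the same place along the bar.
- jar1: Capped specimen jar, 42 mm diameter, 70 mm tall, beyond the bar; origin under its centre.
- jar2: Capped specimen jar, 42 mm diameter, 58 mm tall; origin under its centre.
- jar3: Capped specimen jar, 42 mm diameter, 70 mm tall; origin under its centre.
- dish: Clear shallow dish, 84 mm across, 14 mm high; origin under its centre.
- loupe: Hand loupe lying flat, lens frame 52 mm across, handle 70 mm, 8 mm thick; origin under its lens.
There are look-alikes about, which are no part of the job. What is shaped like the stage but pink is not meant.

How it is judged (in metres and radians):
On the way, in this order (a step that is already met when the one before it is completed fails the run):
1. the long slide lies flat and centred on the stage's ledge, released (x of slide in the frame of ledge between -0.006 and 0.006 m and y of slide in the frame of ledge between -0.008 and 0.008 m and z of slide in the frame of ledge between -0.002 and 0.003 m and angle between the x axis of slide and the y axis of stage, either way round below 0.17 rad and angle between slide's own z axis and vertical below 0.08 rad and linear speed of slide below 0.02 m/s and contact force between the fingers and slide below 0.1 N), for 0.3 s.
2. the lens carrier's fin is lined up with the index blade and at rest (y of fin in the frame of index between -0.005 and 0.005 m and velocity of joint carrier between -0.005 and 0.005 m/s), for 0.2 s.
At the end, for the whole second after the job is handed in: The long slide rests flat (within 4.5 degrees of level) on the ledge, released, its middle within 6 mm of the ledge's middle across it and 8 mm along it, its length along the ledge within 10 degrees; the carrier is at rest with its fin within 5 mm of the index blade along the bar (all of step 1 and all of step 2); the robot touches nothing.
It fails at once if the other slide, a jar, the dish or the loupe is moved by more than 30 mm or a jar is tipped over (distance of any of jar1, jar2, jar3, dish, loupe, short_slide from where it was at the start of the episode above 0.03 m or angle between any of jar1, jar2, jar3's own z axis and vertical above 0.5 rad).
It also fails if it takes over 64 s, if anything falls off the work surface, if the arm or the gripper's body presses on something with over 40 N, if the wrist force passes 120 N, or if a joint passes its speed limit or range.

## Working session

There is one attempt and no reset: what is moved stays moved. The work goes in short steps, Python scripts to look and compute and a tool call to move; the robot and the scene stay as the last step left them, time stands still between calls to the robot, and variables do not carry over. Pictures are saved under pics/ and viewed, at most 10 in all, crops included, and the job is handed in when it is done.

Besides the shell and the picture viewer there is one more tool, called after "Emit:" by a JSON object that holds its "api" and its "payload". arm_command: Moves the arm, as the interface text tells. Its arguments: {"type":"object","properties":{"series":{"type":"array"},"hand":{"type":"number"},"grip_force":{"type":"number"}},"required":["series"]}

```bash
mkdir -p pics; cat > h.py <<'E'
import numpy as np, cv2, pickle
from scipy.spatial.transform import Rotation as R
from workcell import bot
def cam(n):
    c=bot.camera(n); o=c["orientation"]; c["R"]=R.from_euler('xyz',o,degrees=True).as_matrix() if np.size(o)==3 else None
    return c
def ray(c,p):
    d=np.linalg.inv(c["camera_matrix"])@[p[0],p[1],1]; return c["R"]@(d*[1,-1,-1])
def at_z(c,p,z):
    d=ray(c,p); o=np.array(c["xyz"]); return o+d*(z-o[2])/d[2]
def proj(c,P):
    v=c["R"].T@(np.array(P)-c["xyz"])*[1,-1,-1]; u=c["camera_matrix"]@v; return u[:2]/u[2]
E
python3 - <<'E'
from h import *
print(bot.get_obs())
ims=[]
for n in("top","side"):
    c=cam(n); print(n,{k:v for k,v in c.items() if k not in("color","R")})
    cv2.imwrite(f"pics/{n}0.png",c["color"])
    for t in "slide short_slide stage rail carrier jar1 dish loupe".split():
        print(t,[(np.round(d["location"]).tolist(),round(d["confidence"],2)) for d in bot.find_in(n,t)])
    for t in "slide short_slide stage ledge index rail lens knob fin".split():
        print("mark",t,[(np.round(d["location"],1).tolist(),round(d["confidence"],2)) for d in bot.mark_of(n,t)])
E
```

```text
{'time': 0.0, 'q': array([-6.97854607e+01,  5.00978495e+00,  1.00338054e+01,  9.51007911e+01,
        6.53629399e-04,  8.99990606e+01]), 'qd': array([ 0.05297576, -0.00356712, -0.00179429,  0.03356228, -0.04104252,
       -0.02261643]), 'joint_efforts': array([-4.48080773e-04, -5.20383918e+01,  4.64807332e+01,  1.61975215e-02,
       -1.06161892e-04, -1.49763832e-05]), 'ee_pos': array([ 0.18996365, -0.51589266,  0.23058989]), 'tcp_rot': array([-1.79923229e+02, -6.54887529e-04,  2.02154778e+01]), 'wrist_force': array([ 0.80900287, -0.20295371, -0.30880668]), 'torque': array([ 0.0076921 , -0.00521068,  0.04914358]), 'grasp_force': 0.0, 'opening': 0.08568892882324101}
top {'camera_matrix': array([[419.87293319,   0.        , 259.08091292],
       [  0.        , 419.87293319, 186.54453424],
       [  0.        ,   0.        ,   1.        ]]), 'xyz': array([0.24404912, 0.01435085, 1.27068694]), 'orientation': array([ 12.91963094,   0.1832665 , -95.72877924])}
slide [([342.0, 186.0], 0.81)]
short_slide [([389.0, 176.0], 0.53), ([244.0, 190.0], 0.45)]
stage [([198.0, 287.0], 0.8), ([177.0, 
[... 1429 characters left out ...]
61), ([331.0, 204.0], 0.55)]
dish [([317.0, 289.0], 0.81), ([266.0, 178.0], 0.28)]
loupe [([344.0, 267.0], 0.73), ([320.0, 186.0], 0.59), ([266.0, 185.0], 0.51)]
mark slide [([259.1, 282.8], 0.77)]
mark short_slide [([278.3, 325.9], 0.63)]
mark stage [([186.1, 182.4], 0.9), ([230.1, 155.5], 0.66), ([250.0, 177.8], 0.64), ([299.8, 180.2], 0.26)]
mark ledge [([251.8, 168.0], 0.9), ([228.5, 138.8], 0.57), ([185.2, 173.1], 0.57)]
mark index [([224.8, 162.1], 0.88), ([262.9, 126.6], 0.75), ([294.9, 151.9], 0.74), ([258.0, 283.0], 0.64)]
mark rail [([256.2, 183.6], 0.41)]
mark lens [([257.1, 182.8], 0.86)]
mark knob [([253.8, 181.8], 0.73), ([294.7, 174.7], 0.61)]
mark fin [([300.0, 182.3], 0.71)]
```

View pics/top0.png

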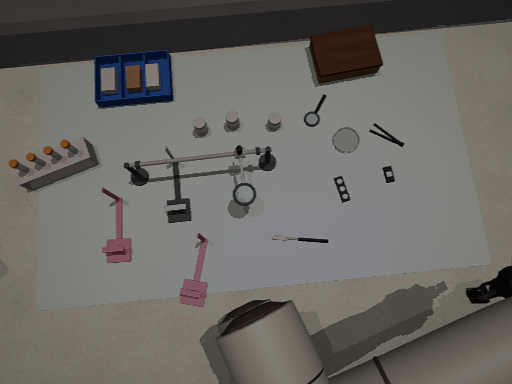

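View pics/side0.png

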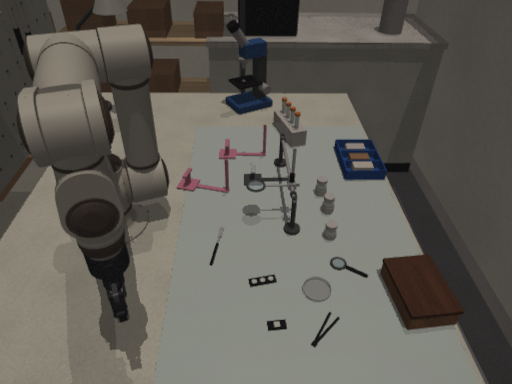

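Candidates in the top view:
- Slide: the long one with three windows is at (342,189). The short one with a single window is at (389,174), and that one is not wanted.
- Stage: the dark one is at (178,209). The pink look-alikes are at (118,250) and (195,292).

I choose the long slide at (342,189) and the dark stage at (178,209), and will check both in one close crop.

```bash
python3 - <<'E'
from h import *
t=cv2.imread("pics/top0.png"); s=cv2.imread("pics/side0.png")
def cr(im,u,v,k=6): return cv2.resize(im[v-24:v+25,u-33:u+33],(396,294),interpolation=cv2.INTER_CUBIC)
m=np.vstack([np.hstack([cr(t,350,186),cr(t,175,195)]),np.hstack([cr(s,262,285),cr(s,262,172)])])
cv2.imwrite("pics/crop.png",m)
c=cam("top"); d=cam("side")
def tri(p,q):
    A=[];b=[]
    for cc,x in((c,p),(d,q)):
        r=ray(cc,x); r/=np.linalg.norm(r); M=np.eye(3)-np.outer(r,r); A.append(M); b.append(M@cc["xyz"])
    X=np.linalg.lstsq(np.vstack(A),np.hstack(b),rcond=None)[0]; return X.round(4)
for n,z,p,q in [("slide",0,(342.4,187.4),(259.1,282.8)),("ledge",.06,(174.1,206.2),(251.8,168)),("index",.13,(167.2,152.2),(262.9,126.6)),("lens",.13,(244,194),(257.1,182.8)),("knob",.175,(240.7,149.4),(294.7,174.7)),("fin",.13,(240.7,143.2),(300,182.3))]:
    print(n,tri(p,q),at_z(c,p,z).round(4),at_z(d,q,z).round(4))
E
```

```text
slide [ 0.4991 -0.2688 -0.0024] [ 0.5058 -0.2675  0.    ] [ 0.4921 -0.2728  0.    ]
ledge [0.4851 0.2449 0.0525] [0.487 0.244 0.06 ] [0.4814 0.2326 0.06  ]
index [0.549  0.2075 0.2671] [0.6307 0.2417 0.13  ] [0.5308 0.4281 0.13  ]
lens [0.4904 0.036  0.1356] [0.4879 0.0356 0.13  ] [0.4944 0.0449 0.13  ]
knob [0.6114 0.0329 0.1691] [0.6032 0.0323 0.175 ] [0.6163 0.0278 0.175 ]
fin [0.635  0.0314 0.1403] [0.6364 0.0314 0.13  ] [0.6395 0.0462 0.13  ]
```

View pics/crop.png

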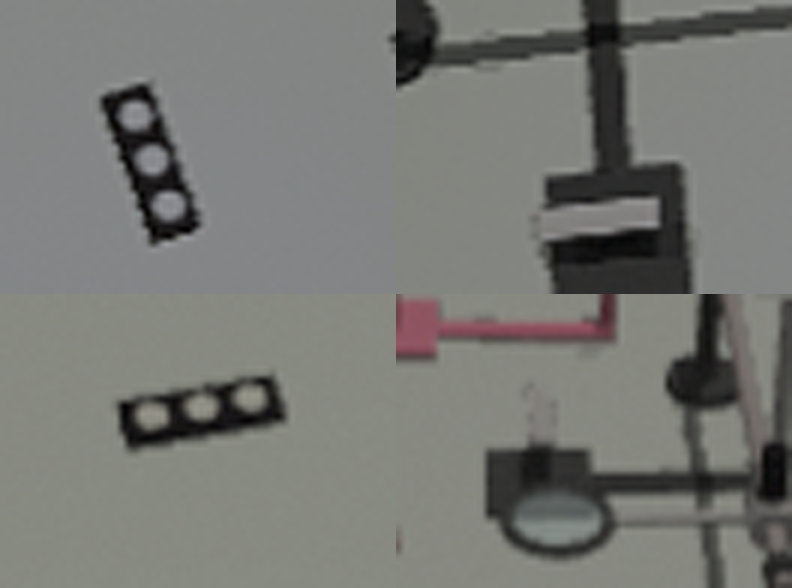

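The top-left crop confirms three round windows, with the slide's centre at about (342,188.5). The top-right crop shows the dark stage with its bright ledge at about (175.7,207), on the foot that leads under the bar. Next I segment for accurate positions.

```bash
python3 - <<'E'
from h import *
t=cv2.imread("pics/top0.png"); s=cv2.imread("pics/side0.png")
c=cam("top"); d=cam("side")
def seg(im,box,f,k=8):
    u0,v0,u1,v1=box; g=cv2.cvtColor(im,6)[v0:v1,u0:u1]; g=cv2.resize(g,None,fx=k,fy=k,interpolation=cv2.INTER_CUBIC)
    m=f(g).astype(np.uint8); cs,_=cv2.findContours(m,0,2); C=max(cs,key=cv2.contourArea)
    pts=(cv2.boxPoints(cv2.minAreaRect(C))+.5)/k-.5+[u0,v0]; return pts
def rep(n,cc,pts,z):
    P=np.array([at_z(cc,p,z)[:2] for p in pts]); e=[P[1]-P[0],P[2]-P[1]]; L=[np.linalg.norm(x) for x in e]; i=np.argmax(L); a=np.degrees(np.arctan2(e[i][1],e[i][0]))%180
    print(n,"px",pts.mean(0).round(1),"xy",P.mean(0).round(4),"size",np.round(L,4),"ang",a.round(1))
rep("slide top",c,seg(t,(325,170,360,208),lambda g:g<85),.006)
rep("slide side",d,seg(s,(240,268,285,295),lambda g:g<85),.006)
rep("short top",c,seg(t,(378,162,400,186),lambda g:g<85),.006)
pl=seg(t,(160,198,192,216),lambda g:g>140); rep("ledge top",c,pl,.06)
# bar line in top view: dark-vs-bright per column
g=cv2.cvtColor(t,6).astype(int)
for u in (150,160,185,200,215,225,255): print(u,g[145:170,u])
E
```

```text
slide top px [341.7 188.7] xy [ 0.501  -0.2633] size [0.0301 0.0829] ang 11.4
slide side px [262.  280.2] xy [ 0.5009 -0.268 ] size [0.0836 0.0329] ang 12.1
short top px [388.3 174. ] xy [ 0.5326 -0.4142] size [0.0307 0.0532] ang 5.4
ledge top px [182.  204.4] xy [0.4901 0.2207] size [0.015  0.0019] ang 84.2
150 [129 129 130 129 130 130 130 130 129 130 129 129 130 129 131 132 105 109
 101  74  83 132 132 131 131]
160 [130 129 130 130 130 131 130 130 130 130 131 131 131 131 133  96 111  99
  70  95 133 132 132 132 132]
185 [132 132 132 133 133 132 133 132 133 132 133 135 107 111 104  76  84 134
 133 133 133 133 133 133 132]
200 [132 132 132 133 132 132 133 133 133 135 102 103 109  87  66 136 134 133
 132 133 132 133 133 133 133]
215 [132 132 133 133 132 133 132 133 129  97 110  95  57 137 134 133 133 132
 133 133 133 133 132 132 134]
225 [132 132 132 133 133 133 135 109 100 109  92  62 136 134 133 133 133 133
 133 133 132 134 132 135 138]
255 [132 136 100  87  78  92  89  72  77 117 136 133 133 133 132 133 133 133
 134 134 138  86  64  64  59]
```

```bash
python3 - <<'E'
from h import *
t=cv2.imread("pics/top0.png"); s=cv2.imread("pics/side0.png")
c=cam("top"); d=cam("side")
g=cv2.cvtColor(t,6).astype(int); print("cols",np.arange(162,192))
for v in range(200,216): print(v,g[v,162:192])
A,B=at_z(c,(150,163.3),.13),at_z(c,(225,154.0),.13); print("bar",A,B,np.degrees(np.arctan2(*(A-B)[1::-1])))
l=at_z(c,(175.6,207.1),.06); print("ledge",l)
u=(A-B)[:2]/np.linalg.norm((A-B)[:2]); n=np.array([u[1],-u[0]]); print("dist",n@(A[:2]-l[:2]))
print("index px from ledge", proj(c,np.r_[l[:2]+n*.150,.13]),proj(c,np.r_[l[:2]+n*.162,.145]),proj(d,np.r_[l[:2]+n*.150,.13]),proj(d,l))
x=s[105:215,170:340]; t2=t[125:225,100:280]
cv2.imwrite("pics/stage2.png",np.vstack([cv2.resize(s[135:190,220:340],(720,330),interpolation=2),cv2.resize(t[140:185,150:270],(720,270),interpolation=2)]))
E
```

```text
cols [162 163 164 165 166 167 168 169 170 171 172 173 174 175 176 177 178 179
 180 181 182 183 184 185 186 187 188 189 190 191]
200 [132 132 133 134 118  85  79  69  63  55  45  46  46  43  44  44  44  46
  45  43  44  44  44  43  45  45  41  69 116 135]
201 [133 132 132 135 112  44  40  42  42  42  42  43  43  42  44  44  44  44
  44  44  45  44  43  45  45  43  42  71 116 135]
202 [132 132 133 135 112  39  40  42  42  43  43  42  44  45  43  43  43  43
  43  43  43  44  43  45  45  44  42  51 105 136]
203 [132 132 133 135 113  43  42  43  43  43  42  45  42  43  42  39  39  38
  39  35  37  35  49  57  42  44  43  51 105 135]
204 [132 131 133 135 121  67  38  39  38  37  37  31  30  46  63  80  95 121
 136 135 136 134 138 116  40  45  43  52 106 136]
205 [133 132 133 127  96  61  72  93 111 121 135 134 133 133 132 133 133 133
 133 132 133 132 135 114  40  45  44  56 107 136]
206 [133 133 129 125 129 129 131 132 132 131 132 131 132 131 131 130 130 129
 129 130 128 129 131 111  40  44  45  42 100 136]
207 [132 133 116 107 130 129 129 129 129 128 129 128 128 127 128 127 129 128
 128 1
[... 649 characters left out ...]
  28  39  38  37  34  66 107]
213 [132 132 134 117  85  70  23  22  26  24  19  17  19  18  16  16  18  19
  18  16  17  15  17  27  39  37  37  36  71 109]
214 [132 132 133 135 120  70  23  23  25  23  15  16  16  16  27  39  42  46
  48  47  47  48  46  46  48  47  46  43  52 105]
215 [132 133 132 135 118  70  37  46  45  47  43  41  48  47  45  47  47  46
  47  47  45  44  46  45  45  46  44  46  53 105]
bar [0.60281229 0.29179542 0.13      ] [0.6088037  0.07865168 0.13      ] 91.61014238486341
ledge [0.48391496 0.23978946 0.06      ]
dist 0.12031168544231863
index px from ledge [166.3447193  151.22159163] [164.84561885 145.55401895] [292.46127756 150.72802543] [252.40436119 166.92184206]
```

View pics/stage2.png

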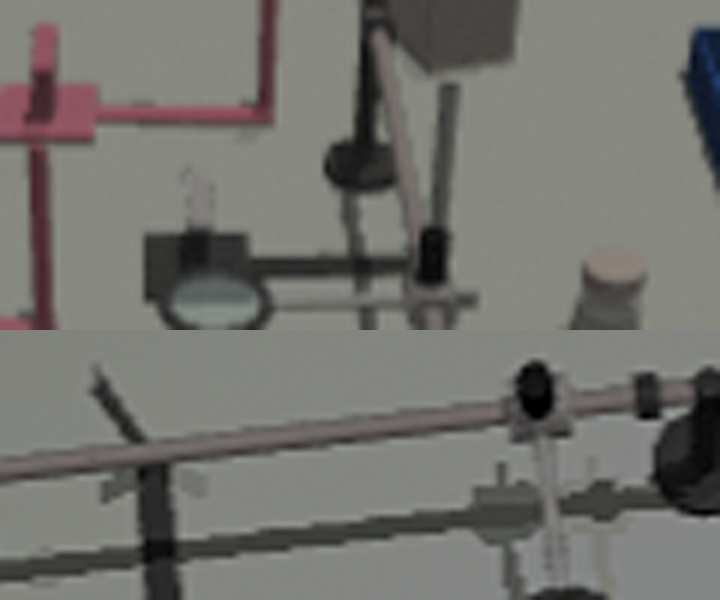

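```bash
python3 - <<'E'
from h import *
c=cam("top"); d=cam("side")
a=np.radians(91.6); u=np.array([np.cos(a),np.sin(a)]); n=np.array([u[1],-u[0]])
L=np.array([.4839,.2398])
P=lambda cc,s,t,z:proj(cc,np.r_[L+n*s+u*t,z]).round(1)
print("ledge L/R ends",P(c,0,.03,.06),P(c,0,-.03,.06),"bottom R",P(c,0,-.03,.052),"plate L/R",P(c,0,.035,.008),P(c,0,-.035,.008))
print("ledge far/near",P(c,.008,0,.06),P(c,-.008,0,.06),P(c,-.008,0,.052),"plate far/near",P(c,.035,0,.008),P(c,-.035,0,.008))
print("blade top",P(c,.15,0,.145),P(c,.162,0,.145),"foot under bar",P(c,.12,0,.006))
print("posts",[P(c,.12,t,.142) for t in(.2,-.2)])
print("side: plate corners",[P(d,s*.035,t*.035,.008) for s in(-1,1) for t in(-1,1)],"blade",P(d,.156,0,.145),"ledge ends",P(d,0,.03,.06),P(d,0,-.03,.06))
t=cv2.imread("pics/top0.png"); g=cv2.cvtColor(t,6).astype(int)
print("foot row 185",g[185,165:190]); print("plate row 216",g[216,160:200]); print("col 172",g[190:228,172])
s=cv2.imread("pics/side0.png"); g=cv2.cvtColor(s,6).astype(int)
print("side col 246",g[168:195,246]," row 176",g[176,236:266])
# knob: refine
print("knob pred along bar", [P(c,.12,-t,.175) for t in (.19,.20,.21,.22)], "fin",[P(c,.147,-t,.13) for t in (.19,.2,.21,.22)])
E
```

```text
ledge L/R ends [165.4 208.4] [185.8 205.8] bottom R [186.3 206.3] plate L/R [167.5 211.6] [190.4 208.7]
ledge far/near [175.4 204.4] [175.8 209.8] [176.4 210.2] plate far/near [178.  198.9] [179.9 221.4]
blade top [165.2 149.6] [164.9 145.6] foot under bar [175.8 172.5]
posts [array([ 94.7, 168.9]), array([237.2, 151.3])]
side: plate corners [array([243.7, 183.4]), array([243. , 172.9]), array([261.8, 183. ]), array([260.6, 172.5])] blade [294.3 147.3] ledge ends [252.  162.5] [252.8 171.4]
foot row 185 [132 133 132 132 132 132 133 134 120  70  38  42  43  43  37  99 137 133
 132 132 132 133 133 132 132]
plate row 216 [132 132 132 133 132 133 136 114  44  45  44  46  47  43  46  44  44  45
  44  44  44  45  46  47  47  46  45  47  46  47  40  97 137 133 133 133
 132 132 132 132]
col 172 [133 133 132 133 133 132 132 133 135 128  45  42  43  42  37 135 132 129
 128 130  45  15  20  19  15  43  47  45  45  46  46  47  24 139 134 132
 132 133]
side col 246 [135 135 136 136 135 117  65  50  52  52  51  50  51  50  50  50  45  59
  77  96 126 132 136 134 135 134 136]  row 176 [135 135 135 135 135 135 135 124  53  50  52  50  50  41  27  25  22  24
  33  49  49  49  48  49  54  92 135 136 136 137]
knob pred along bar [array([232.9, 148.1]), array([236.5, 147.6]), array([240.2, 147.2]), array([243.8, 146.7])] fin [array([232.8, 144. ]), array([236.3, 143.6]), array([239.8, 143.2]), array([243.3, 142.8])]
```

The crops show the rail carrier at (240,150) and the blade top at (166,146). The two cameras differ by about 4.5 mm in y, so I take the mean:
- Slide: (0.501, -0.2655), length at 11.7°
- Ledge: (0.484, 0.239), axis at 91.6°

First I move halfway to the slide.

Emit:
{"api": "arm_command", "payload": {"series": [[0.04,-0.013,0.01,0.03],[0.08,-0.026,0.02,0.06],[0.12,-0.04,0.03,0.09],[0.16,-0.053,0.04,0.12],[0.19,-0.064,0.05,0.148]], "hand": 0.06, "grip_force": 40}}

```text
time: 2.7
ee_pos: [0.3477, -0.3889, 0.181]
tcp_rot: [180.0, -0.0, 11.7]
wrist_force: [-0.1, -0.1, 0.2]
opening: 0.0604
grasp_force: 0.0
```

```bash
cat >> h.py <<'E'
def delta(x,y,z,yaw):
    o=bot.get_obs(); p=np.array(o["ee_pos"]); r=o["tcp_rot"]; a=np.radians(r[2]); w=np.array([x,y,z])-p
    dy=(yaw-r[2]+180)%360-180
    print("t",round(o["time"],2),"pos",p.round(4),"rpy",np.round(r,2),"F",np.round(o["wrist_force"],1),"open",round(o["opening"],4),"grip",round(o["grasp_force"],1))
    print("shift",np.round([w[0]*np.cos(a)+w[1]*np.sin(a),w[0]*np.sin(a)-w[1]*np.cos(a),-w[2],-np.radians(dy)],4),"q6",round(o["q"][5],1))
E
python3 -c "
from h import *
delta(.501,-.2655,.06,11.7)"
```

```text
t 2.7 pos [ 0.3477 -0.3889  0.181 ] rpy [ 1.7999e+02 -2.0000e-02  1.1710e+01] F [-0.1 -0.1  0.2] open 0.0604 grip 0.0
shift [ 0.1751 -0.0897  0.121   0.0002] q6 120.1
```

Emit:
{"api": "arm_command", "payload": {"series": [[0.035,-0.018,0.024,0],[0.07,-0.036,0.048,0],[0.105,-0.054,0.073,0],[0.14,-0.072,0.097,0],[0.175,-0.09,0.121,0]]}}

```text
time: 3.2
ee_pos: [0.5004, -0.2654, 0.0595]
tcp_rot: [180.0, -0.0, 11.7]
wrist_force: [0.1, -1.6, 0.2]
opening: 0.0599
grasp_force: 0.0
```

```bash
python3 - <<'E'
from h import *
delta(.501,-.2655,.002,11.7)
c=cam("top"); d=cam("side"); p=bot.get_obs()["ee_pos"]
print(proj(c,p),proj(d,p))
cv2.imwrite("pics/hov.png",np.hstack([cv2.resize(c["color"][155:230,310:375],(390,450),interpolation=2),cv2.resize(d["color"][235:310,230:295],(390,450),interpolation=2)]))
E
```

```text
t 3.2 pos [ 0.5004 -0.2654  0.0595] rpy [ 1.7998e+02 -2.0000e-02  1.1740e+01] F [ 0.1 -1.6  0.2] open 0.0599 grip 0.0
shift [0.0006 0.0002 0.0575 0.0007] q6 140.3
[344.77896662 185.11754237] [262.22221348 267.36161396]
```

View pics/hov.png

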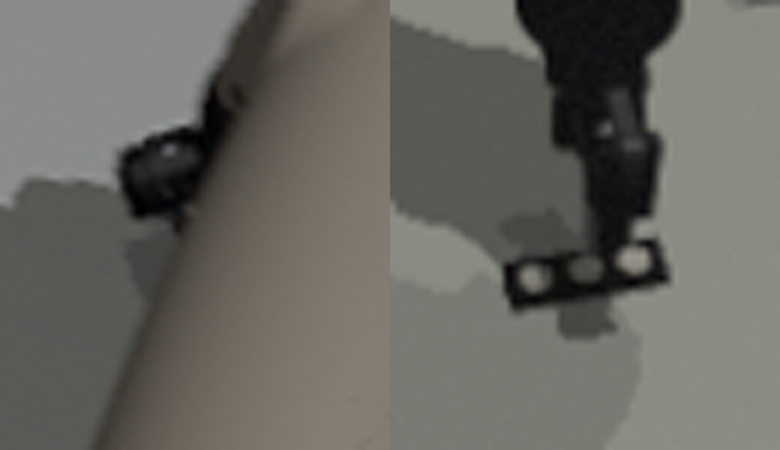

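The side view shows the near finger at about (266,274), above the slide centre at (262,280), as intended. The arm hides the slide in the top view. Descending and closing.

Emit:
{"api": "arm_command", "payload": {"series": [[0,0,0.015,0],[0,0,0.03,0],[0,0,0.045,0],[0,0,0.0575,0],[0,0,0.0575,0]]}}

```text
time: 3.8
ee_pos: [0.4977, -0.2666, 0.0005]
tcp_rot: [-179.9, 0.1, 11.7]
wrist_force: [0.8, 0.3, -0.1]
opening: 0.0598
grasp_force: 0.0
```

Emit:
{"api": "arm_command", "payload": {"series": [[0,0,0,0],[0,0,0,0],[0,0,0,0],[0,0,0,0],[0,0,0,0]], "hand": 0.0, "grip_force": 40}}

```text
time: 4.3
ee_pos: [0.4998, -0.2671, 0.0038]
tcp_rot: [179.9, -0.1, 11.7]
wrist_force: [-0.8, -0.5, 6.5]
opening: 0.0245
grasp_force: 39.9
```

Emit:
{"api": "arm_command", "payload": {"series": [[0,0,-0.02,0],[0,0,-0.05,0],[0,0,-0.08,0],[0,0,-0.12,0],[0,0,-0.15,0]]}}

```text
time: 4.8
ee_pos: [0.4994, -0.2667, 0.1551]
tcp_rot: [180.0, -0.1, 11.7]
wrist_force: [0.6, -0.4, -0.6]
opening: 0.0245
grasp_force: 39.3
```

```bash
python3 - <<'E'
from h import *
delta(.484,.239,.13,91.6)
c=cam("top"); d=cam("side"); p=bot.get_obs()["ee_pos"]
print(proj(c,p),proj(d,p))
u,v=proj(d,p).astype(int)
cv2.imwrite("pics/lift.png",cv2.resize(d["color"][v-40:v+35,u-50:u+50],(800,600),interpolation=2))
np.save("lift.npy",d["color"])
E
```

```text
t 4.8 pos [ 0.4994 -0.2667  0.1551] rpy [ 1.7995e+02 -7.0000e-02  1.1740e+01] F [ 0.6 -0.4 -0.6] open 0.0245 grip 39.3
shift [ 0.0878 -0.4982  0.0251 -1.3938] q6 140.2
[353.60863696 176.36375443] [263.37539985 243.56847967]
```

View pics/lift.png

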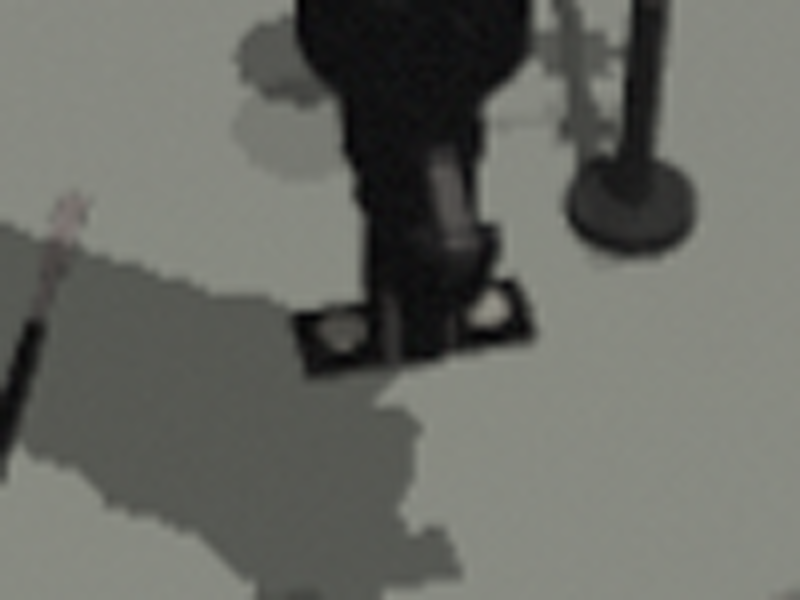

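The slide is held flat and level, its centre at side pixel (264.3,243.7) against the TCP projection (263.4,243.6). So it sits about 1.5–2 mm ahead of the TCP along its length, and the side camera's y matches the robot's. Now I carry it to above the ledge, passing over the lens at z = 0.20.

Emit:
{"api": "arm_command", "payload": {"series": [[0.005,-0.03,-0.02,-0.1],[0.012,-0.068,-0.045,-0.2],[0.018,-0.105,-0.045,-0.3],[0.024,-0.142,-0.045,-0.4],[0.031,-0.18,-0.045,-0.5]]}}

```text
time: 5.4
ee_pos: [0.4926, -0.0828, 0.1972]
tcp_rot: [-180.0, 0.0, 40.6]
wrist_force: [0.6, -0.1, 0.2]
opening: 0.0241
grasp_force: 39.4
```

```bash
python3 -c "
from h import *
delta(.484,.236,.20,91.6)"
```

```text
t 5.4 pos [ 0.4926 -0.0828  0.1972] rpy [-1.7998e+02  1.0000e-02  4.0600e+01] F [ 0.6 -0.1  0.2] open 0.0241 grip 39.4
shift [ 0.2009 -0.2477 -0.0028 -0.8902] q6 129.9
```

Emit:
{"api": "arm_command", "payload": {"series": [[0.024,-0.03,0,-0.12],[0.048,-0.06,0,-0.24],[0.072,-0.09,0,-0.36],[0.096,-0.12,0,-0.48],[0.12,-0.148,-0.002,-0.6]]}}

```text
time: 5.9
ee_pos: [0.4879, 0.108, 0.1989]
tcp_rot: [-179.9, 0.0, 75.1]
wrist_force: [0.4, -0.0, -0.3]
opening: 0.0245
grasp_force: 39.4
```

```bash
python3 -c "
from h import *
delta(.484,.236,.15,91.6)"
```

```text
t 5.9 pos [0.4879 0.108  0.1989] rpy [-1.7995e+02  2.0000e-02  7.5060e+01] F [ 0.4 -0.  -0.3] open 0.0245 grip 39.4
shift [ 0.1227 -0.0368  0.0489 -0.2887] q6 117.4
```

Emit:
{"api": "arm_command", "payload": {"series": [[0.03,-0.009,0.0,-0.08],[0.06,-0.018,0.0,-0.16],[0.09,-0.027,0.01,-0.24],[0.123,-0.037,0.03,-0.289],[0.123,-0.037,0.049,-0.289]]}}

```text
time: 6.4
ee_pos: [0.4846, 0.2379, 0.1491]
tcp_rot: [-180.0, -0.0, 91.6]
wrist_force: [-0.9, -0.9, -0.3]
opening: 0.0243
grasp_force: 39.4
```

Emit:
{"api": "arm_command", "payload": {"series": [[0,0,0.015,0],[0,0,0.03,0],[0,0,0.045,0],[0,0,0.06,0],[0,0,0.06,0]]}}

```text
time: 6.9
ee_pos: [0.4843, 0.2338, 0.0884]
tcp_rot: [-179.8, 0.1, 91.3]
wrist_force: [0.3, -0.4, -1.3]
opening: 0.024
grasp_force: 39.4
```

```bash
python3 - <<'E'
from h import *
delta(.484,.236,.062,91.6)
c=cam("top"); d=cam("side"); p=bot.get_obs()["ee_pos"]
print(proj(c,p),proj(d,p))
def cr(cc):
    u,v=proj(cc,p).astype(int); print(u-33,v-37); return cv2.resize(cc["color"][v-37:v+38,u-33:u+32],(390,450),interpolation=2)
cv2.imwrite("pics/ledge.png",np.hstack([cr(c),cr(d)]))
E
```

```text
t 6.9 pos [0.4843 0.2338 0.0884] rpy [-1.7984e+02  7.0000e-02  9.1270e+01] F [ 0.3 -0.4 -1.3] open 0.024 grip 39.4
shift [ 0.0022 -0.0003  0.0264 -0.0058] q6 114.5
[175.33157857 204.56704389] [252.85751339 161.01512208]
142 167
219 124
```

View pics/ledge.png

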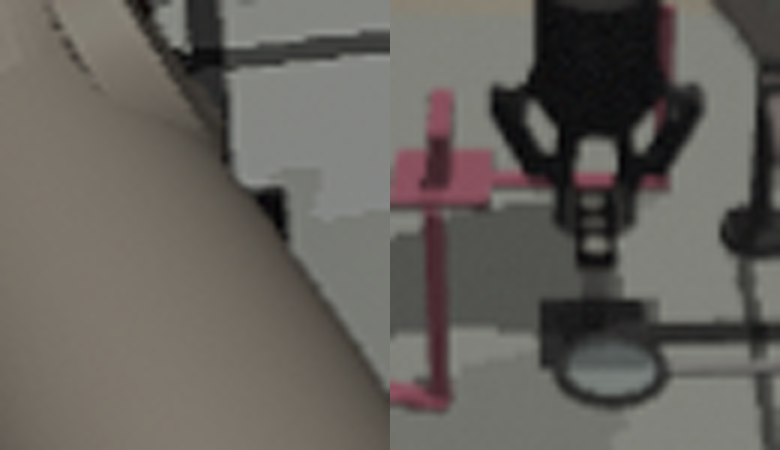

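```bash
python3 - <<'E'
from h import *
d=cam("side"); g=cv2.cvtColor(d["color"],6).astype(int); print("cols",np.arange(244,264))
for v in range(150,184): print(v,g[v,244:264])
o=bot.get_obs(); p=o["ee_pos"]; print(p)
a=np.radians(91.6); u=np.array([np.cos(a),np.sin(a)]); n=np.array([u[1],-u[0]])
for off in (0,.002):
  for s in (-.013,.013):
    for t in(-.04,.04): print("slide",off,s,t,proj(d,np.r_[p[:2]+n*s+u*(t+off),p[2]+.007]).round(1))
L=np.array([.484,.237])
for s in (-.008,.008):
    for t in(-.03,.03): print("ledge",s,t,proj(d,np.r_[L+n*s+u*t,.06]).round(1),proj(d,np.r_[L+n*s+u*t,.052]).round(1))
E
```

```text
cols [244 245 246 247 248 249 250 251 252 253 254 255 256 257 258 259 260 261
 262 263]
150 [ 16  13  18  15  18  39  90 130 129 128 130 128 117  28  14  15  18  19
  20  21]
151 [ 15  16  16  16  18  53 109 130 129 129 128 128 108  31  17  17  21  20
  17  19]
152 [ 17  21  14  15  13  49 101 120 120 120 119 113  79  25  13  16  14  20
  20  19]
153 [ 61  47  15  14  16  41  84  98  98 100  99  91  50  16  17  15  22  45
  58  53]
154 [80 62 23 15 22 40 70 83 84 82 83 77 47 25 26 20 36 63 76 70]
155 [75 70 47 18 32 37 31 39 44 44 36 33 32 39 32 24 50 76 75 77]
156 [114 106  65  20  36  42  31  59  67  64  53  18  31  43  33  30  70 103
 104 104]
157 [114 107  65  20  37  43  40  74  80  78  68  19  25  43  39  37  80 113
 116 123]
158 [ 82  79  58  18  36  42  20  35  56  52  38  14  27  46  39  40  84 119
 122 129]
159 [ 80  76  45  20  37  43  15  34  46  43  35  19  26  43  40  41  92 128
 130 129]
160 [ 82  79  57  23  35  41  22  48  70  67  57  21  25  43  34  49 101 129
 129 129]
161 [ 81  82  73  44  48  43  20  41  60  60  55  23  26  50  70  92 116 128
 129 129]
162 [ 83  
[... 1498 characters left out ...]
1 [45 43 42 39 36 44 53 57 65 69 70 78 78 75 66 63 54 47 42 48]
182 [43 42 41 42 49 57 73 79 87 86 88 91 91 89 88 86 77 63 47 59]
183 [42 41 41 48 54 76 88 91 91 92 91 91 90 91 90 89 89 84 69 47]
[0.48550537 0.23462417 0.09142172]
slide 0 -0.013 -0.04 [250.  165.4]
slide 0 -0.013 0.04 [249.  153.6]
slide 0 0.013 -0.04 [257.  165.2]
slide 0 0.013 0.04 [255.8 153.5]
slide 0.002 -0.013 -0.04 [250.  165.1]
slide 0.002 -0.013 0.04 [249.  153.3]
slide 0.002 0.013 -0.04 [257.  164.9]
slide 0.002 0.013 0.04 [255.7 153.2]
ledge -0.008 -0.03 [250.7 171.9] [250.7 173.6]
ledge -0.008 0.03 [250. 163.] [250.  164.7]
ledge 0.008 -0.03 [255.  171.8] [254.9 173.5]
ledge 0.008 0.03 [254.1 162.9] [254.1 164.6]
```

```bash
python3 - <<'E'
from h import *
g=cv2.cvtColor(cv2.imread("pics/side0.png"),6).astype(int); print("cols",np.arange(246,262))
for v in range(158,184): print(v,g[v,246:262])
E
```

```text
cols [246 247 248 249 250 251 252 253 254 255 256 257 258 259 260 261]
158 [135 134 135 134 135 135 135 135 136 135 136 135 134 126 125 125]
159 [136 135 135 135 134 135 135 135 135 135 136 136 136 135 134 135]
160 [135 134 136 135 135 135 135 134 136 135 136 135 134 134 135 135]
161 [136 135 135 136 135 135 135 135 135 135 135 135 135 135 137 136]
162 [134 135 135 135 132 127 134 134 135 135 137 135 135 136 135 135]
163 [135 135 136 134 125 118 132 132 133 135 136 135 136 135 134 135]
164 [136 135 135 131 119 130 126 130 133 135 136 134 136 134 134 135]
165 [135 135 136 133 125 130 126 128 129 128 137 135 136 135 134 134]
166 [135 136 137 135 135 132 126 127 124 117 136 135 136 135 135 136]
167 [135 135 135 135 134 127 126 127 126 124 136 136 135 136 135 136]
168 [135 135 134 136 131 115 126 128 125 121 135 136 135 135 135 136]
169 [135 135 135 135 132 122 125 128 125 120 136 136 135 135 135 135]
170 [136 135 136 135 133 127 124 128 126 128 136 135 136 135 136 135]
171 [136 135 136 135 130 111 120 125 124 127 136 135 135 136 136 136]
172 [135 136 136 134 129  95 100 104 105 114 135 135 135 135 134 136]
173 [117 117 114 115 104  60  56  54  61  88 112 114 114 114 116 124]
174 [ 65  62  56  54  33  29  24  27  33  50  50  50  48  49  62 102]
175 [50 51 50 44 33 25 25 23 33 50 50 50 49 49 59 99]
176 [52 50 50 41 27 25 22 24 33 49 49 49 48 49 54 92]
177 [52 51 48 42 24 26 25 25 34 51 51 51 50 50 53 80]
178 [51 51 48 42 26 26 25 24 35 49 47 46 46 48 52 54]
179 [50 49 50 45 30 34 38 39 42 51 47 49 45 51 49 49]
180 [51 50 52 46 41 42 52 55 56 62 62 60 51 51 47 48]
181 [50 49 50 50 56 60 72 75 78 83 83 79 70 65 58 48]
182 [50 47 50 61 78 85 93 94 95 98 98 95 95 92 81 67]
183 [50 52 59 80 91 96 95 95 97 97 96 96 96 95 94 89]
```

Emit:
{"api": "arm_command", "payload": {"series": [[0,0,0,0],[0,0,0,0],[0,0,0,0],[0,0,0,0],[0,0,0,0]]}}

```text
time: 7.55
ee_pos: [0.4852, 0.2348, 0.0909]
tcp_rot: [180.0, -0.0, 91.3]
wrist_force: [0.3, 0.4, -0.4]
opening: 0.0244
grasp_force: 39.4
```

```bash
python3 -c "
from h import *
delta(.4845,.235,.065,91.6)
cam('side'); delta(.4845,.235,.065,91.6)"
```

```text
t 7.55 pos [0.4852 0.2348 0.0909] rpy [180.    -0.    91.32] F [ 0.3  0.4 -0.4] open 0.0244 grip 39.4
shift [ 0.0003 -0.0007  0.0259 -0.0049] q6 114.5
t 7.6 pos [0.4852 0.2348 0.0908] rpy [180.    -0.    91.32] F [-0.8 -0.9  0.6] open 0.0245 grip 39.4
shift [ 0.0003 -0.0007  0.0258 -0.0049] q6 114.5
```

Emit:
{"api": "arm_command", "payload": {"series": [[0,-0.001,0.006,-0.005],[0,-0.001,0.012,-0.005],[0,-0.001,0.018,-0.005],[0,-0.001,0.024,-0.005],[0,-0.001,0.024,-0.005]]}}

```text
time: 8.1
ee_pos: [0.4836, 0.2344, 0.0655]
tcp_rot: [-179.9, 0.0, 91.6]
wrist_force: [-0.6, -0.5, -1.2]
opening: 0.0241
grasp_force: 39.4
```

Emit:
{"api": "arm_command", "payload": {"series": [[0,0,0.0,0],[0,0,0.001,0],[0,0,0.002,0],[0,0,0.002,0],[0,0,0.002,0]]}}

```text
time: 8.6
ee_pos: [0.4842, 0.2347, 0.0649]
tcp_rot: [180.0, -0.0, 91.6]
wrist_force: [0.6, -0.2, 0.2]
opening: 0.024
grasp_force: 39.4
```

Emit:
{"api": "arm_command", "payload": {"series": [[0,0,0.001,0],[0,0,0.001,0],[0,0,0.001,0],[0,0,0.001,0],[0,0,0.001,0]]}}

```text
time: 9.1
ee_pos: [0.4842, 0.2347, 0.0639]
tcp_rot: [180.0, -0.0, 91.6]
wrist_force: [0.3, 0.1, 0.7]
opening: 0.0241
grasp_force: 39.5
```

Emit:
{"api": "arm_command", "payload": {"series": [[0,0,0.001,0],[0,0,0.001,0],[0,0,0.001,0],[0,0,0.001,0],[0,0,0.001,0]]}}

```text
time: 9.6
ee_pos: [0.4843, 0.2348, 0.0638]
tcp_rot: [180.0, -0.0, 91.6]
wrist_force: [-2.7, -1.1, 8.7]
opening: 0.0241
grasp_force: 40.3
```

Emit:
{"api": "arm_command", "payload": {"series": [[0,0,-0.0007,0],[0,0,-0.0007,0],[0,0,-0.0007,0],[0,0,-0.0007,0],[0,0,-0.0007,0]]}}

```text
time: 10.1
ee_pos: [0.4842, 0.2347, 0.0638]
tcp_rot: [180.0, -0.0, 91.6]
wrist_force: [-0.3, -0.8, 6.2]
opening: 0.0246
grasp_force: 40.0
```

Emit:
{"api": "arm_command", "payload": {"series": [[0,0,0,0],[0,0,0,0],[0,0,0,0],[0,0,0,0],[0,0,0,0]], "hand": 0.05}}

```text
time: 10.6
ee_pos: [0.4841, 0.2347, 0.0633]
tcp_rot: [-180.0, 0.0, 91.6]
wrist_force: [-0.0, -0.3, 0.6]
opening: 0.0498
grasp_force: 0.0
```

Emit:
{"api": "arm_command", "payload": {"series": [[0,0,-0.01,0],[0,0,-0.03,0],[0,0,-0.06,0],[0,0,-0.1,0],[0,0,-0.14,0]]}}

```text
time: 11.1
ee_pos: [0.4838, 0.2345, 0.2055]
tcp_rot: [180.0, -0.0, 91.6]
wrist_force: [-0.1, -0.4, -0.2]
opening: 0.0499
grasp_force: 0.0
```

```bash
python3 - <<'E'
from h import *
delta(.6065,.032,.22,91.6)
d=cam("side")
k=[proj(d,(.484,.237,.062)).astype(int)]; u,v=k[0]
g=cv2.cvtColor(d["color"],6).astype(int); print("cols",np.arange(246,262))
for r in range(155,178): print(r,g[r,246:262])
for y in(.237-.04,.237+.04):
  for x in (.471,.497): print(proj(d,(x,y,.068)).round(1),proj(d,(x,y,.06)).round(1))
E
```

```text
t 11.1 pos [0.4838 0.2345 0.2055] rpy [180.   -0.   91.6] F [-0.1 -0.4 -0.2] open 0.0499 grip 0.0
shift [-2.059e-01  1.170e-01 -1.450e-02  1.000e-04] q6 114.3
cols [246 247 248 249 250 251 252 253 254 255 256 257 258 259 260 261]
155 [75 75 77 78 82 81 80 75 78 77 78 77 77 75 76 76]
156 [114 114 113 114 114 114 113 109 109 110 111 111 110 109 103 104]
157 [129 128 130 129 128 129 128 128 129 128 129 130 128 121 113 114]
158 [129 128 128 129 129 128 128 128 129 128 129 129 126 119 120 120]
159 [130 128 129 129 129 128 129 129 129 128 129 129 128 129 130 128]
160 [114 117 126 112 110 108 107 107 109 111 128 129 129 129 129 129]
161 [ 81  90 105  60  56  49  55  50  40  73 129 129 129 128 129 129]
162 [ 82  82  75  30  38  69  76  70  42  68 129 129 128 128 129 129]
163 [ 81  82  74  30  44  75  83  77  50  61 121 129 129 129 130 129]
164 [ 82  82  75  35  24  48  64  61  17  54 107 129 128 129 129 128]
165 [ 83  80  76  44  31  62  90  91  63  50 102 129 128 128 129 128]
166 [ 82  82  74  44  48 102 135 130  98  40  89 128 129 128 128 129]
167 [ 82  81  75  44  48  93 111 109  88  40  90 129 128 128 128 129]
168 [ 82  83  77  49  19  34  62  57  32  37  85 128 128 128 129 127]
169 [ 81  81  79  60  36  72  95  94  78  47  77 129 129 129 128 129]
170 [ 82  83  80  65  44  87 111 117 105  55  68 115 115 113 119 130]
171 [ 81  81  82  74  27  53  82  96  80  35  46  82  82  82  95 128]
172 [ 83  84  83  75  16  17  18  13  14  19  45  82  83  81  91 118]
173 [71 71 69 62 18 15 19 14 16 17 39 72 68 69 70 91]
174 [39 39 35 29 19 20 18 22 23 26 35 46 39 38 51 89]
175 [36 33 26 27 28 26 21 20 29 42 46 46 47 47 58 94]
176 [48 44 28 28 27 25 22 23 29 46 47 48 48 47 53 86]
177 [50 45 25 27 24 21 24 23 30 47 47 46 47 48 50 75]
[249.2 171.7] [249.2 173.4]
[256.2 171.7] [256.2 173.4]
[248.9 159.8] [248.9 161.5]
[255.6 159.8] [255.5 161.5]
```

The slide now lies on the ledge at side columns 249.3–256.1, with its windows showing. Its centre is within about 2 mm of the ledge's centre both ways. Next, the knob, estimated at (0.610, 0.030).

Emit:
{"api": "arm_command", "payload": {"series": [[-0.02,0.012,-0.012,0],[-0.045,0.026,-0.012,0],[-0.07,0.041,-0.012,0],[-0.095,0.055,-0.012,0],[-0.12,0.07,-0.012,0]], "hand": 0.07}}

```text
time: 11.65
ee_pos: [0.558, 0.1157, 0.2164]
tcp_rot: [180.0, -0.0, 91.6]
wrist_force: [0.1, 0.3, -0.8]
opening: 0.0701
grasp_force: 0.0
```

Emit:
{"api": "arm_command", "payload": {"series": [[-0.025,0.014,0,0],[-0.05,0.028,0,0],[-0.075,0.043,0,0],[-0.088,0.051,0,0],[-0.088,0.051,0,0]]}}

```text
time: 12.15
ee_pos: [0.6115, 0.0288, 0.2155]
tcp_rot: [-180.0, 0.0, 91.5]
wrist_force: [-0.7, -0.3, 0.0]
opening: 0.0698
grasp_force: 0.0
```

```bash
python3 - <<'E'
from h import *
delta(.610,.030,.151,91.6)
c=cam("top"); d=cam("side"); p=bot.get_obs()["ee_pos"]
print(proj(c,p),proj(d,p),"knob",proj(d,(.61,.03,.175)))
u,v=proj(d,p).astype(int)
print(u-33,v-37)
cv2.imwrite("pics/knob.png",np.hstack([cv2.resize(c["color"][130:205,200:265],(390,450),interpolation=2),cv2.resize(d["color"][v-37:v+38,u-33:u+32],(390,450),interpolation=2)]))
E
```

```text
t 12.15 pos [0.6115 0.0288 0.2155] rpy [-179.99    0.     91.49] F [-0.7 -0.3  0. ] open 0.0698 grip 0.0
shift [ 0.0012 -0.0015  0.0645 -0.002 ] q6 91.2
[240.40616756 141.86033585] [293.80169284 163.94750697] knob [292.71751942 174.32136254]
260 126
```

View pics/knob.png

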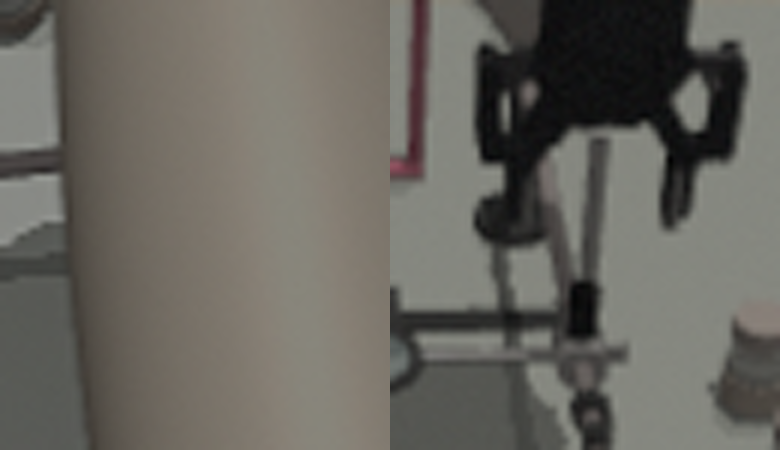

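In the side view the knob is at (291.6,173) and the finger midpoint at (293.9,163). The knob is therefore about 4 mm nearer the stage than the TCP, so I correct by that while descending.

Emit:
{"api": "arm_command", "payload": {"series": [[0.002,-0.0045,0.0,0],[0.002,-0.0045,0.02,0],[0.002,-0.0045,0.04,0],[0.002,-0.0045,0.055,0],[0.002,-0.0045,0.0635,0]]}}

```text
time: 12.75
ee_pos: [0.6053, 0.0331, 0.151]
tcp_rot: [-179.9, -0.0, 91.7]
wrist_force: [0.2, 0.1, 0.6]
opening: 0.0698
grasp_force: 0.0
```

Emit:
{"api": "arm_command", "payload": {"series": [[0,0,0,0],[0,0,0,0],[0,0,0,0],[0,0,0,0],[0,0,0,0]], "hand": 0.0, "grip_force": 20}}

```text
time: 13.25
ee_pos: [0.6089, 0.0323, 0.1535]
tcp_rot: [179.6, -0.0, 91.6]
wrist_force: [11.3, 1.5, -0.5]
opening: 0.0169
grasp_force: 24.2
```

Emit:
{"api": "arm_command", "payload": {"series": [[0,0,0,0],[0,0,0,0],[0,0,0,0],[0,0,0,0],[0,0,0,0]]}}

```text
time: 13.75
ee_pos: [0.6089, 0.0323, 0.1535]
tcp_rot: [179.6, -0.0, 91.6]
wrist_force: [11.2, 1.4, -0.4]
opening: 0.0168
grasp_force: 24.2
```

The wrist force of +11 N in x shows the knob is about 2.5 mm further along +x, so I centre on that and then drag along the bar.

Emit:
{"api": "arm_command", "payload": {"series": [[0,0.0025,0,0],[0.02,0.0025,0,0],[0.04,0.0025,0,0],[0.06,0.0025,0,0],[0.08,0.0025,0,0]]}}

```text
time: 14.25
ee_pos: [0.6075, 0.1122, 0.1535]
tcp_rot: [179.8, 0.1, 91.6]
wrist_force: [4.1, -2.8, 3.6]
opening: 0.017
grasp_force: 24.5
```

Emit:
{"api": "arm_command", "payload": {"series": [[0.02,0,0,0],[0.04,0,0,0],[0.06,0,0,0],[0.08,0,0,0],[0.1,0,0,0]]}}

```text
time: 14.75
ee_pos: [0.6055, 0.2123, 0.1535]
tcp_rot: [179.8, 0.0, 91.5]
wrist_force: [8.4, -3.7, 2.9]
opening: 0.0167
grasp_force: 24.5
```

Emit:
{"api": "arm_command", "payload": {"series": [[0,0,0,0],[0,0,0,0],[0,0,0,0],[0,0,0,0],[0,0,0,0]]}}

```text
time: 15.25
ee_pos: [0.6055, 0.2127, 0.1535]
tcp_rot: [179.8, -0.1, 91.6]
wrist_force: [6.6, 2.8, 1.9]
opening: 0.0173
grasp_force: 24.4
```

```bash
python3 - <<'E'
from h import *
delta(.604,.237,.153,91.6)
c=cam("top"); d=cam("side"); p=np.array(bot.get_obs()["ee_pos"])
print(proj(c,p),proj(d,p))
for cc,n in((c,"top"),(d,"side")):
    for t in("fin","index","knob","lens"): print(n,t,[(np.round(x["location"],1).tolist(),round(x["confidence"],2)) for x in bot.mark_of(n,t)][:3])
u,v=proj(d,p).astype(int); print(u-33,v-37)
cv2.imwrite("pics/drag.png",np.hstack([cv2.resize(c["color"][120:195,140:205],(390,450),interpolation=2),cv2.resize(d["color"][v-37:v+38,u-33:u+32],(390,450),interpolation=2)]))
E
```

```text
t 15.25 pos [0.6055 0.2127 0.1535] rpy [ 1.7975e+02 -9.0000e-02  9.1600e+01] F [6.6 2.8 1.9] open 0.0173 grip 24.4
shift [ 0.0244 -0.0008  0.0005  0.    ] q6 107.7
[176.31030283 157.24410047] [286.05995709 149.93959662]
top fin []
top index [([102.3, 195.5], 0.81)]
top knob []
top lens []
side fin [([294.0, 153.5], 0.79)]
side index [([262.9, 131.2], 0.88), ([293.9, 153.1], 0.65), ([220.1, 164.3], 0.65)]
side knob [([287.0, 145.5], 0.64)]
side lens [([254.9, 155.3], 0.65)]
253 112
```

View pics/drag.png

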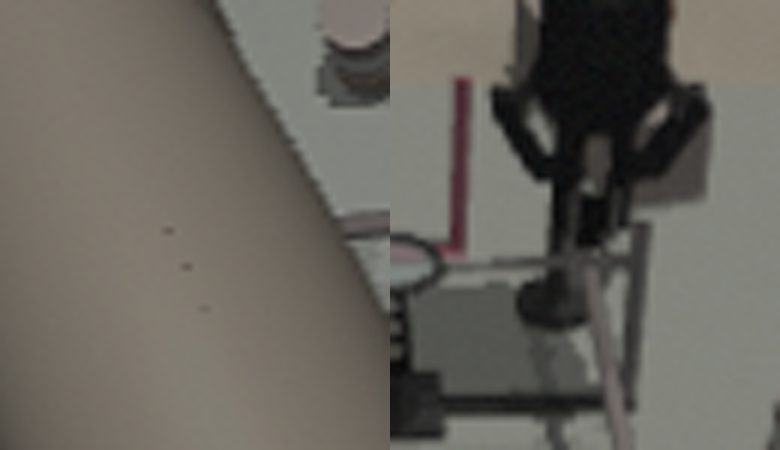

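The side view shows the fin tip at about (294,153), coming up to the blade at (294–296, 149–178). Its row must rise a little more, so I move the last ~25 mm. Then I'll release, clear the arm and check from the top.

Emit:
{"api": "arm_command", "payload": {"series": [[0.006,0.001,0,0],[0.012,0.002,0,0],[0.018,0.002,0,0],[0.025,0.002,0,0],[0.025,0.002,0,0]]}}

```text
time: 16.25
ee_pos: [0.6051, 0.2381, 0.1534]
tcp_rot: [179.9, -0.1, 91.6]
wrist_force: [-1.7, 2.0, 6.7]
opening: 0.0168
grasp_force: 24.7
```

Emit:
{"api": "arm_command", "payload": {"series": [[0,0,0,0],[0,0,0,0],[0,0,0,0],[0,0,0,0],[0,0,0,0]], "hand": 0.06}}

```text
time: 16.75
ee_pos: [0.6051, 0.237, 0.1518]
tcp_rot: [-180.0, 0.0, 91.6]
wrist_force: [0.0, -0.0, -0.6]
opening: 0.0599
grasp_force: 0.0
```

Emit:
{"api": "arm_command", "payload": {"series": [[0,0,-0.01,0],[0,0,-0.03,0],[0,0,-0.06,0],[0,0,-0.09,0],[0,0,-0.12,0]]}}

```text
time: 17.25
ee_pos: [0.6049, 0.2369, 0.2741]
tcp_rot: [180.0, -0.0, 91.6]
wrist_force: [0.7, -0.6, 0.9]
opening: 0.0601
grasp_force: 0.0
```

Emit:
{"api": "arm_command", "payload": {"series": [[-0.04,-0.01,0,0],[-0.085,-0.02,0,0],[-0.13,-0.03,0,0],[-0.175,-0.04,0,0],[-0.22,-0.04,0,0]]}}

```text
time: 17.75
ee_pos: [0.5702, 0.0145, 0.2736]
tcp_rot: [179.9, 0.0, 91.6]
wrist_force: [0.3, -0.2, 0.4]
opening: 0.06
grasp_force: 0.0
```

```bash
python3 - <<'E'
from h import *
delta(.604,.237,.153,91.6)
c=cam("top"); d=cam("side")
for cc,n in((c,"top"),(d,"side")):
    for t in("fin","index","knob","lens"): print(n,t,[(np.round(x["location"],1).tolist(),round(x["confidence"],2)) for x in bot.mark_of(n,t)][:3])
cv2.imwrite("pics/fin.png",np.hstack([cv2.resize(c["color"][135:175,145:185],(400,400),interpolation=2),cv2.resize(d["color"][130:170,270:310],(400,400),interpolation=2)]))
E
```

```text
t 17.75 pos [0.5702 0.0145 0.2736] rpy [179.91   0.    91.63] F [ 0.3 -0.2  0.4] open 0.06 grip 0.0
shift [0.2215 0.0401 0.1206 0.0004] q6 89.8
top fin [([166.1, 151.3], 0.86)]
top index [([196.4, 238.9], 0.93), ([164.3, 152.1], 0.69), ([102.1, 193.4], 0.68)]
top knob [([163.8, 155.2], 0.72)]
top lens [([168.9, 204.1], 0.8)]
side fin [([294.3, 145.8], 0.64)]
side index [([222.9, 163.6], 0.77), ([292.8, 150.2], 0.67)]
side knob [([286.7, 141.8], 0.82), ([249.8, 166.4], 0.48)]
side lens [([254.2, 154.9], 0.64)]
```

View pics/fin.png

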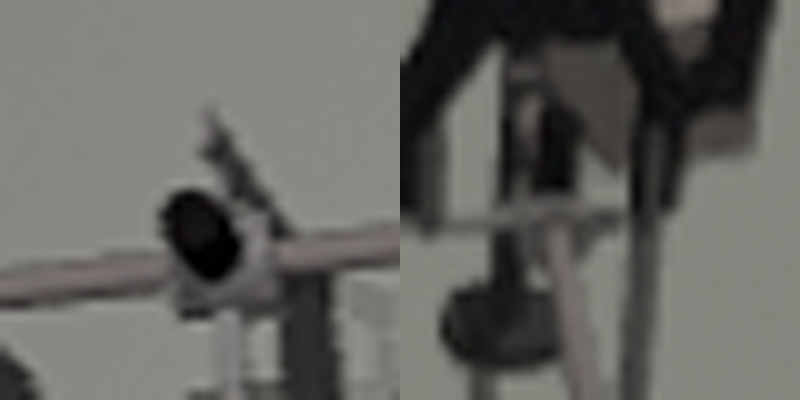

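Top view: the carrier's knob is at (165,158), the blade top at (165.5,146) and the lens arm at (168,170). I have used my ten pictures, so the fine check is done in numbers from here.

```bash
python3 - <<'E'
from h import *
c=cam("top"); g=cv2.cvtColor(c["color"],6).astype(int)
print("cols",np.arange(158,182))
for v in list(range(143,200,1)): print(v,g[v,158:182])
for ang in (91.1,91.6):
    a=np.radians(ang); u=np.array([np.cos(a),np.sin(a)]); n=np.array([u[1],-u[0]]); L=np.array([.4845,.2398])
    P=lambda s,t,z:proj(c,np.r_[L+n*s+u*t,z]).round(1).tolist()
    print(ang,"blade top near/far, t=-2,+2",[P(s,t,.145) for s in(.15,.162) for t in(-.002,.002)],"blade near z=.13,.07",P(.15,0,.13),P(.15,0,.07))
    print("arm s=.05,.07,.09",[P(s,0,.13) for s in(.05,.07,.09)],"fin tip",P(.147,0,.136),"knob top",P(.12,0,.175),"lens",P(0,0,.134),"collar ends",P(.12,.015,.13),P(.12,-.015,.13))
E
```

```text
cols [158 159 160 161 162 163 164 165 166 167 168 169 170 171 172 173 174 175
 176 177 178 179 180 181]
143 [135 135 134 134 135 135 135 135 135 135 135 135 136 135 136 136 135 135
 136 136 136 136 136 136]
144 [135 135 134 135 135 135 136 136 136 136 136 135 135 136 136 136 135 136
 136 136 136 136 137 137]
145 [135 135 134 135 135 136 135 128 125 137 136 136 136 135 136 136 136 136
 136 136 136 136 136 137]
146 [135 135 135 134 135 136 133 113 112 139 136 136 137 136 136 136 136 136
 136 137 136 136 137 136]
147 [135 135 135 135 135 136 135 118  90 118 139 137 136 136 136 136 136 136
 136 136 136 136 137 137]
148 [135 136 135 135 136 137 136 122  78  74 118 138 136 136 136 136 136 136
 136 137 137 137 137 137]
149 [135 135 135 135 136 137 128  99  62  48 104 140 137 136 136 136 136 136
 137 136 137 136 137 137]
150 [135 135 135 135 135 138 122  75  44  48  76 121 140 137 136 137 136 137
 136 136 138 137 136 137]
151 [135 135 135 136 136 137 138 123  82  62  49  77 120 140 136 137 137 136
 137 137 137 136 137 137]
152 [135 135 135 136 137 138 139 138 118  78  49  48 105 141 137 137 
[... 4824 characters left out ...]
 117 128 135 127 119 101
  98 100  89  54  41  36]
91.1 blade top near/far, t=-2,+2 [[166.3, 149.3], [164.9, 149.4], [166.1, 145.2], [164.6, 145.4]] blade near z=.13,.07 [166.8, 151.0] [171.2, 157.1]
arm s=.05,.07,.09 [[169.3, 185.0], [168.8, 178.1], [168.3, 171.2]] fin tip [166.4, 151.3] knob top [164.0, 156.4] lens [170.3, 202.2] collar ends [162.2, 161.6] [172.8, 160.4]
91.6 blade top near/far, t=-2,+2 [[165.9, 149.3], [164.5, 149.5], [165.6, 145.3], [164.1, 145.4]] blade near z=.13,.07 [166.3, 151.0] [170.7, 157.2]
arm s=.05,.07,.09 [[169.2, 185.0], [168.6, 178.1], [168.0, 171.2]] fin tip [166.0, 151.4] knob top [163.6, 156.4] lens [170.3, 202.2] collar ends [161.9, 161.7] [172.5, 160.4]
```

```bash
python3 - <<'E'
from h import *
c=cam("top"); g=cv2.cvtColor(c["color"],6).astype(int); h=cv2.cvtColor(cv2.imread("pics/top0.png"),6).astype(int)
print("before");print("cols",np.arange(160,180))
for v in range(144,166): print(v,h[v,160:180])
print("now-before")
for v in range(144,166): print(v,(g-h)[v,160:180])
print("initial carrier"); print("cols",np.arange(230,252))
for v in range(138,164): print(v,h[v,230:252])
E
```

```text
before
cols [160 161 162 163 164 165 166 167 168 169 170 171 172 173 174 175 176 177
 178 179]
144 [130 130 130 130 131 132 131 131 130 131 130 130 130 130 131 131 131 131
 132 131]
145 [130 130 130 131 131 122 120 132 131 131 131 131 132 131 131 131 131 132
 132 131]
146 [129 130 130 130 129 109 106 134 132 130 131 131 131 131 132 131 131 132
 131 131]
147 [130 130 130 131 130 112  87 114 134 132 131 132 131 131 131 131 131 132
 131 131]
148 [130 130 130 132 132 117  75  70 114 134 131 131 132 131 131 131 131 132
 132 131]
149 [130 131 131 132 124  95  59  46 101 135 132 131 131 131 132 131 132 131
 131 132]
150 [131 130 131 132 118  73  41  46  74 117 135 132 132 131 131 132 131 132
 132 132]
151 [130 131 131 132 133 119  73  45  49  72 115 133 132 132 131 131 132 132
 132 132]
152 [130 130 131 131 132 134 110  40  46  48 101 136 133 132 132 131 132 132
 132 131]
153 [130 130 131 130 131 133 126  92  40  44  73 116 135 132 132 131 132 132
 132 132]
154 [130 131 131 130 131 132 133 121  72  43  47  74 115 134 132 132 132 132
 132 132]
155 [131 130 131 130 131 131 132 134 121  75  44
[... 4525 characters left out ...]
3  72 106 136 134
 133 134 133 133]
157 [135 134 134 136 124  86  62  61  57  75  90  68  47  43  52 104 135 133
 133 133 132 132]
158 [133 133 133 134 120  79  62  75  82  96 121 107 112 138 136 135 134 133
 132 132 133 133]
159 [133 132 133 133 134 135 136 137 120 102 120 111 114 135 134 134 133 133
 133 133 132 133]
160 [132 132 133 133 133 134 134 135 126 111 117 116 117 134 133 133 133 133
 134 134 133 133]
161 [132 133 134 135 135 133 133 134 124 106 117 122 120 134 133 133 133 128
 119 125 134 132]
162 [133 134 117  80 108 134 133 133 133 121 118 123 116 135 133 132 134 128
 119 126 134 133]
163 [133 134 117  78 109 135 134 134 134 123 117 123 117 135 132 134 134 128
 120 127 135 134]
```

Comparing the top picture with the first one, the fin tip covers the left part of the blade's dark face. The fin and blade are about 1–2 mm apart along the bar, inside the 5 mm limit. The slide was checked after release and the arm is clear of everything, so I hand in.

```bash
python3 - <<'E'
from h import *
delta(.57,.0145,.2736,91.6)
cam("top"); print([(np.round(x["location"],1).tolist(),round(x["confidence"],2)) for x in bot.find_in("top","slide")])
print(bot.job_done())
E
```

```text
t 18.35 pos [0.5714 0.0169 0.2719] rpy [-179.99   -0.     91.68] F [ 0.9 -1.6  0.7] open 0.06 grip 0.0
shift [-0.0023 -0.0014 -0.0017  0.0014] q6 90.0
[([170.6, 200.0], 0.54)]
the job is handed in; nothing more can be done
None
```

I handed the job in at about 18 s with no verdict returned: by camera the long slide lies flat on the ledge within about 2 mm of centre, and the released carrier's fin is about 1–2 mm from the index blade along the bar.

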